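Load the display rack with candle jars in reverse order

TASK

Move the four candle jars from the dark stock rack onto the light wood display rack, one upright jar centred on each cork disc, in the reverse of the left-to-right order in which they stand now (the leftmost jar, as the robot sees it, goes to the rightmost disc), so that customers facing the robot see them in stock order. Keep the jars upright all the while.

Things in the scene. Friction and masses are not known exactly. Their poses are not given: they have to be found in the camera images.
- jar_brown: loose round glass candle jar, dark brown, gold lid, 56 mm across, 78 mm tall with the lid; straight solid wall up to 67 mm, grip there, at most 40 mm above its underside; 0.15 to 0.31 kg. Origin: centre of the underside, z up
- jar_plum: loose round glass candle jar, plum red, silver lid, 60 mm across, 60 mm tall with the lid; straight solid wall up to 52 mm, grip there, at most 38 mm above its underside; 0.15 to 0.31 kg. Origin: centre of the underside, z up
- jar_orange: loose round glass candle jar, orange, gold lid, 60 mm across, 85 mm tall with the lid; straight solid wall up to 73 mm, grip there, at most 40 mm above its underside; 0.15 to 0.31 kg. Origin: centre of the underside, z up
- jar_green: loose round glass candle jar, green, gold lid, 66 mm across, 70 mm tall with the lid; straight solid wall up to 60 mm, grip there, at most 40 mm above its underside; 0.15 to 0.31 kg. Origin: centre of the underside, z up
- tile_brown: fixed brown tile of the stock rack, 92 x 76 x 6 mm, on which the brown jar stands at the start (it shows all round the jar). Origin: centre of its underside, 18 mm above the table; its top is 24 mm above the table. x points across the rack, away from the robot, y along the rack to the left. The four tiles lie in one row, 82 mm apart, in an order that differs each time
- tile_plum: fixed plum tile of the stock rack, 92 x 76 x 6 mm, on which the plum jar stands at the start (it shows all round the jar). Origin: centre of its underside, 18 mm above the table; its top is 24 mm above the table. x points across the rack, away from the robot, y along the rack to the left. The four tiles lie in one row, 82 mm apart, in an order that differs each time
- tile_orange: fixed orange tile of the stock rack, 92 x 76 x 6 mm, on which the orange jar stands at the start (it shows all round the jar). Origin: centre of its underside, 18 mm above the table; its top is 24 mm above the table. x points across the rack, away from the robot, y along the rack to the left. The four tiles lie in one row, 82 mm apart, in an order that differs each time
- tile_green: fixed green tile of the stock rack, 92 x 76 x 6 mm, on which the green jar stands at the start (it shows all round the jar). Origin: centre of its underside, 18 mm above the table; its top is 24 mm above the table. x points across the rack, away from the robot, y along the rack to the left. The four tiles lie in one row, 82 mm apart, in an order that differs each time
- display_rack: fixed light wood rack, empty: board 100 mm deep (x), top 18 mm above the table, end cheeks 38 mm high, 368 mm long (y). Four flush cork discs ringed with brass, 74 mm across, centred at x = 0, y = +123, +41, -41, -123 mm. Origin: centre of the underside, on the table; x points away from the robot, y left; yaw within 0.15 rad. It stands about 0.2 m in front of or behind the stock rack
- stock_rack: fixed dark wood rack of the same form and size, on which the four coloured tiles lie and the four jars stand at the start, at y = +123, +41, -41, -123 mm. Origin: centre of the underside, on the table; x points away from the robot, y left; yaw within 0.15 rad. A spare cream jar stands apart on the table and is not part of the job

How it is judged:
By the outcome, as a careful person would: the job done as asked, in the order asked, and still so for the second after the job is handed in, with the robot touching nothing.
It also fails if it takes over 96 s, if anything falls off the work surface, if the arm or the gripper's body presses on something with over 40 N, if the wrist force passes 120 N, or if a joint passes its speed limit or range.

ROBOT

A 6-joint arm with a two-finger parallel gripper is mounted at the origin on a cart in front of the work surface, level with it; the furniture and walls round the work are solid. World frame = base frame: x ahead of the robot, y to its left, z up, the work surface at z = 0. Lengths are in m, angles in rad, forces in N, time in s.
With the tool pointing down it reaches from about 0.35 to 0.85 m from the base axis. Payload 8.1 kg.
Tool frame: the origin (TCP) lies on the mounting face of the last link; the fingertips stand 186 mm ahead of it and the grasp point (between the pads) lies 167 mm ahead of it (robot.finger_overhang is the distance from the TCP to the fingertips, in m); z points along the fingers, y is the line along which they close (so a half turn about z gives the same grasp; the last joint's range is limited). The gripper opens to 93 mm and grips with 3 to 60 N. Pads are 15 mm wide; open, the fingers measure 128 mm over their backs; the gripper's body (75 mm by 188 mm) begins 65 mm behind the grasp point.
Start: joints at [-1.322, 0.13, 1.488, -0, 1.523, -0.085], TCP at [0.197, -0.567, 0.405] pointing down, gripper open.
Joint ranges: [-2.96, 2.96], [-0.89, 2.26], [0.02, 2.5], [-1.34, 4.48], [0, 2.73], [-2.66, 2.66]. Speed limits (rad/s): [2.39, 2.39, 2.79, 3.14, 3.14, 3.14].

INTERFACE

Orientations are given as a rotation vector (axis times angle).
In Python, from plant import readout, read_camera, get_calibration, job, robot gives the robot as it stands.
- The arm moves only by the shell command python3 -m handwheel 'ROWS' [FORCE]. ROWS is JSON, a list of rows, each a list of 5 numbers: the shift along the world's x, y, z in cm, then the turn about the world's z in rad, then the closure, from 0 (fully open) to 1 (shut). In form: [[tx, ty, tz, spin, gripper], ...]. A call has 1 to 10 rows; each row shifts and turns the commanded pose from where the row before left it; what a row does not reach is not made up. A row lasts 1/8 s, in which the tool goes at most 62.5 mm and 10.7 degrees, less where a joint would pass 70% of its speed; a pose out of reach is approached as far as the arm can. A call is refused whole if a number of a shift passes 6.25 or a number of a turn 0.188, either way. A call with a gripper value outside its range is refused whole. The fingers move at their own pace and stop on an object; FORCE is the grip in N (left out, the last holds). Time passes only in rows, so rows that do not move let the fingers close. It gives the time, the measured TCP pose, the force, the opening and the grip force at its end, in the units of the state.
- readout.read_state(): the state, without advancing time (a new reading comes with each control period).
- read_camera(name): name is "scene" or "top"; returns the picture (480x640x3 uint8, red, green, blue); there is no depth.
- get_calibration(name): a dict with "fovy" (degrees; the focal length in pixels is half the picture's height over the tangent of half this angle, whatever the lens; pixels are square), "cx", "cy" (the principal point, pixels), "dist_coeffs" ([k1, k2, p1, p2, k3] as OpenCV has them; the pictures are not rectified), "pose" (4x4, takes a point from camera to world coordinates). Camera axes: x right, y down, z forward; pixel columns grow to the right and rows downward; lengths in m; the calibration is good to about 2 mm. A picture is of the moment at which its call begins. get_calibration takes no time and is no camera call.
- job.close_job(): hands the job in; it is judged then, once.
The state is a dict: "t": time; "q": joint angles; "dq": joint speeds; "joint_torque": joint torques, N m; "tool_pos": TCP position; "orientation": TCP orientation; "force": force on the tool from outside, world axes, zero at the start; "wrist_torque": the same for the moment, N m; "opening": finger opening in m; "gripper_force": force on a finger pad.
Only numpy, scipy, OpenCV 4.12 (cv2) and the standard library are available. Lean on these libraries where they do the work, as an engineer would, in place of code of your own. Each camera call takes 0.05 s, during which the arm holds its last target. There are 200 camera calls.

## Working session

There is one attempt and no reset: what is moved stays moved. The work goes in short steps, Python scripts to look and compute and a shell command to move; the robot and the scene stay as the last step left them, time stands still between calls to the robot, and variables do not carry over. Pictures are saved under pics/ and viewed, at most 14 in all, crops included, and the job is handed in when it is done.

```bash
mkdir -p pics; ls
python3 - <<'E'
from plant import readout, read_camera, get_calibration
import cv2
for n in("scene","top"):
    cv2.imwrite(f"pics/{n}0.png",read_camera(n)[:,:,::-1]); c=get_calibration(n); print(n,c)
print(readout.read_state())
E
```

```text
pics
scene {'fovy': 52.31629547370666, 'cx': 315.7900980333909, 'cy': 235.53092974177386, 'dist_coeffs': array([0.00093001, 0.        , 0.        , 0.        , 0.        ]), 'pose': array([[ 0.88096375, -0.3075631 ,  0.35959394,  0.25024232],
       [-0.47316592, -0.57919059,  0.66381644, -0.52360523],
       [ 0.00410799, -0.75494582, -0.6557743 ,  0.61087366],
       [ 0.        ,  0.        ,  0.        ,  1.        ]])}
top {'fovy': 48.06403691741292, 'cx': 312.5016203175512, 'cy': 243.3230958154528, 'dist_coeffs': array([0.03500426, 0.        , 0.        , 0.        , 0.        ]), 'pose': array([[ 8.89385738e-04, -9.94376324e-01,  1.05900588e-01,
         4.64850973e-01],
       [-9.99134042e-01, -5.28885249e-03, -4.12697815e-02,
         5.32679756e-02],
       [ 4.15977862e-02, -1.05772178e-01, -9.93519940e-01,
         8.80243617e-01],
       [ 0.00000000e+00,  0.00000000e+00,  0.00000000e+00,
         1.00000000e+00]])}
{'t': 0.1, 'q': array([-1.32241306e+00,  1.31122004e-01,  1.48918146e+00,  1.51829371e-05,
        1.52300029e+00, -8.54128986e-02]), 'dq': array([ 6.65276276e-04, -1.18051945e-03, -3.72763814e-03, -1.03779198e-03,
        5.12586737e-04,  5.36919659e-05]), 'joint_torque': array([ 1.54372119e-03, -5.61340535e+01, -4.93098664e+01,  7.72364647e-02,
        2.90343887e-02, -8.40223311e-05]), 'tool_pos': array([ 0.19654499, -0.56667732,  0.40376427]), 'orientation': array([-3.09625688e+00, -5.21610345e-01,  1.94924668e-04]), 'force': array([ 0.18191465,  1.14122106, -0.31684998]), 'wrist_torque': array([0.02985624, 0.00580865, 0.03481948]), 'gripper_force': 0.0, 'opening': 0.09271549324931476}
```

View pics/top0.png

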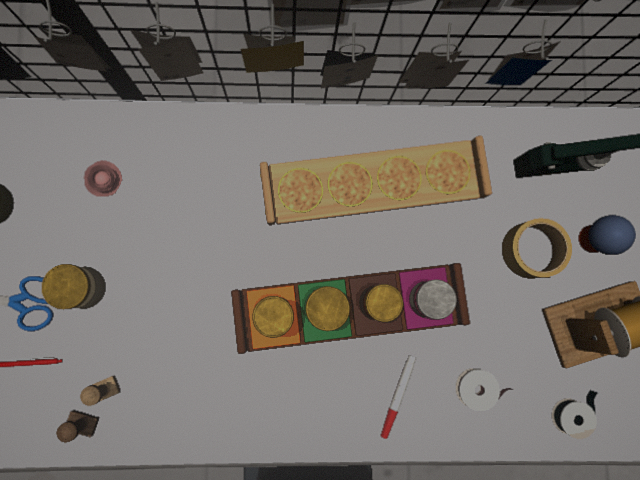

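View pics/scene0.png

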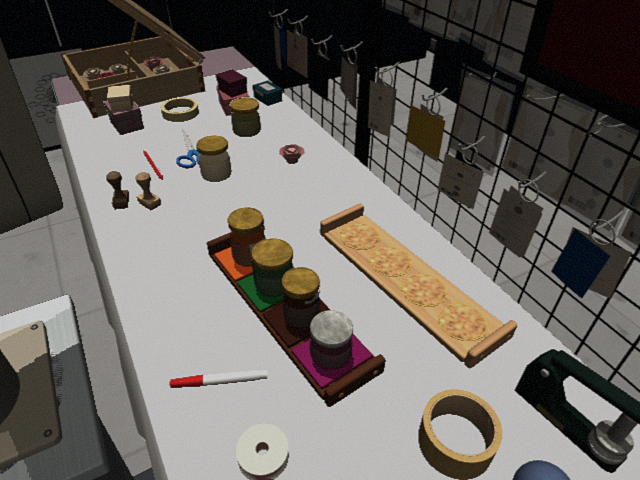

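The top view shows the stock rack, left to right, as orange (273,317), green (327,309), brown (384,302) and plum (435,299). The empty display rack lies behind it, with discs at about (300,190), (350,185), (399,178) and (449,172). The wire grid starts at row ~100. The cream spare jar at (66,286) is well clear.

```bash
cat > h.py <<'E'
import numpy as np, cv2
from plant import read_camera, get_calibration
def KD(n):
    c=get_calibration(n); f=240/np.tan(np.radians(c["fovy"])/2)
    return np.array([[f,0,c["cx"]],[0,f,c["cy"]],[0,0,1.]]),c["dist_coeffs"],c["pose"]
def ray(n,uv,z):
    K,d,P=KD(n); p=cv2.undistortPoints(np.float64(uv).reshape(-1,1,2),K,d).reshape(-1,2)
    D=np.c_[p,np.ones(len(p))]@P[:3,:3].T; o=P[:3,3]
    return o+D*((z-o[2])/D[:,2])[:,None]
def proj(n,X):
    K,d,P=KD(n); R=P[:3,:3].T
    return cv2.projectPoints(np.float64(X).reshape(-1,3),cv2.Rodrigues(R)[0],-R@P[:3,3],K,d)[0].reshape(-1,2)
E
python3 - <<'E'
from h import *
im=cv2.imread("pics/top0.png"); hsv=cv2.cvtColor(im,cv2.COLOR_BGR2HSV)
for (u,v) in [(273,317),(327,309),(384,302),(435,299),(252,295),(307,287),(360,280),(413,275),(240,330),(300,190),(325,180),(325,210),(268,195)]: print((u,v),hsv[v,u])
cv2.imwrite("pics/crop0.png",cv2.resize(im[130:360,225:500],None,fx=2.6,fy=2.6,interpolation=cv2.INTER_CUBIC))
print("grid/table-edge x:",ray("top",[[300,102]],0), ray("top",[[300,102]],.1))
E
```

```text
(273, 317) [ 21 159 125]
(327, 309) [ 21 161 146]
(384, 302) [ 20 160 137]
(435, 299) [ 23  24 126]
(252, 295) [ 16 165 151]
(307, 287) [ 64 116 101]
(360, 280) [ 7 95 78]
(413, 275) [164 159 119]
(240, 330) [  9 123  83]
(300, 190) [ 18 124 152]
(325, 180) [ 17 109 154]
(325, 210) [ 16 109 155]
(268, 195) [ 17 111 151]
grid/table-edge x: [[0.7983991  0.03803207 0.        ]] [[0.76050639 0.03976294 0.1       ]]
```

View pics/crop0.png

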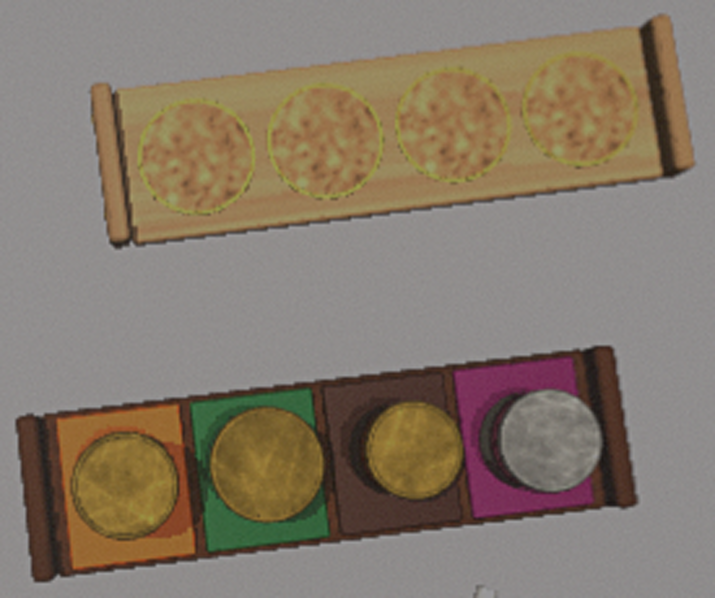

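```bash
cat > m.py <<'E'
from h import *
im=cv2.imread("pics/top0.png"); hsv=cv2.cvtColor(im,cv2.COLOR_BGR2HSV); H,S,V=cv2.split(hsv)
# brass rings
m=((H>=23)&(H<=34)&(S>110)&(V>110)).astype(np.uint8)*255; m[:120]=0;m[230:]=0
m2=m.copy(); D=[]
g=np.array([[300,190],[350,185],[399,178],[449,172.]])
yy,xx=np.nonzero(m)
for c in g:
    p=np.c_[xx,yy].astype(float); 
    for _ in range(4):
        r=np.hypot(*(p-c).T); q=p[abs(r-22)<4]
        W=ray("top",q,.018)[:,:2]; A=np.c_[2*W,np.ones(len(W))]
        s=np.linalg.lstsq(A,(W**2).sum(1),rcond=None)[0]; R=np.sqrt(s[2]+s[0]**2+s[1]**2)
        c=proj("top",[s[0],s[1],.018])[0]
    D.append(s[:2]); print("disc",len(q),s[:2].round(4),"R",R.round(4))
D=np.array(D); d=D[0]-D[3]; print("yaw disp",np.arctan2(-d[0],d[1]),"gaps",np.linalg.norm(np.diff(D,axis=0),axis=1))
# lids
big=cv2.resize(cv2.GaussianBlur(im,(3,3),0),None,fx=4,fy=4,interpolation=cv2.INTER_CUBIC)
J=[]
for n,c,r,h in [("orange",(273,317),20,.085),("green",(327.7,308.5),22,.070),("brown",(384.6,303),18.5,.078),("plum",(436.5,299.6),20,.060)]:
    # radial gradient maxima about the guess, then a circle fit in world
    gray=big.astype(np.float32); c=np.array(c,float)
    for _ in range(4):
        pts=[]
        for a in np.linspace(0,2*np.pi,120,endpoint=False):
            rr=np.arange(r-4,r+4,.25); P=(c+rr[:,None]*[np.cos(a),np.sin(a)])*4+1.5
            s=cv2.remap(gray,P[:,:1].astype(np.float32),P[:,1:].astype(np.float32),1)[:,0]
            e=np.abs(s[4:]-s[:-4]).sum(1); pts.append(c+rr[2+e.argmax()]*np.array([np.cos(a),np.sin(a)]))
        W=ray("top",pts,.024+h)[:,:2]; k=np.ones(len(W),bool)
        for _ in range(6):
            A=np.c_[2*W,np.ones(len(W))]; s=np.linalg.lstsq(A[k],(W[k]**2).sum(1),rcond=None)[0]
            R=np.sqrt(s[2]+s[:2]@s[:2]); e=abs(np.hypot(*(W-s[:2]).T)-R); k=e<max(.0015,1.5*np.median(e))
        c=proj("top",[s[0],s[1],.024+h])[0]
    J.append(s[:2]); print(n,s[:2].round(4),"R",R.round(4),k.sum(),c.round(1))
J=np.array(J); print("gaps",np.linalg.norm(np.diff(J,axis=0),axis=1)); d=J[0]-J[3]; print("yaw",np.arctan2(-d[0],d[1]))
# scene projections for check
print("scene lids",proj("scene",np.c_[J,[.109,.094,.102,.084]]).round(0).tolist())
print("scene discs",proj("scene",np.c_[D,[.018]*4]).round(0).tolist())
E
python3 m.py
```

```text
disc 239 [0.6444 0.0377] R 0.0357
disc 228 [ 0.6553 -0.0433] R 0.0357
disc 221 [ 0.6663 -0.1246] R 0.0357
disc 218 [ 0.6773 -0.2056] R 0.0357
yaw disp 0.134694279208171 gaps [0.08178957 0.08194504 0.08178147]
orange [0.4426 0.0795] R 0.029 68 [271.3 316.5]
green [ 0.4542 -0.001 ] R 0.0317 120 [327.3 308.1]
brown [ 0.4624 -0.0826] R 0.0267 112 [384.  302.5]
plum [ 0.4678 -0.1639] R 0.0288 120 [436.4 298.9]
gaps [0.08125512 0.08199848 0.08148729]
yaw 0.10317764135208439
scene lids [[244.0, 217.0], [271.0, 251.0], [299.0, 280.0], [330.0, 326.0]]
scene discs [[359.0, 236.0], [389.0, 261.0], [422.0, 289.0], [461.0, 321.0]]
```

Run:
```python
from h import *
im=cv2.imread("pics/top0.png");sc=cv2.imread("pics/scene0.png")
def tri(a,b):
    L=[]
    for n,uv in(("top",a),("scene",b)):
        K,d,P=KD(n); p=cv2.undistortPoints(np.float64(uv).reshape(1,1,2),K,d).ravel(); v=P[:3,:3]@[*p,1]; L.append((P[:3,3],v/np.linalg.norm(v)))
    A=sum(np.eye(3)-np.outer(v,v) for o,v in L); b=sum((np.eye(3)-np.outer(v,v))@o for o,v in L)
    x=np.linalg.solve(A,b); return x.round(3),[np.linalg.norm(np.cross(x-o,v)).round(4) for o,v in L]
C=[]
for n,I in(("top",im),("scene",sc)):
    h=cv2.cvtColor(I,cv2.COLOR_BGR2HSV); m=cv2.inRange(h,(105,130,40),(125,255,255)); 
    if n=="top": m[100:]=0
    else: m[:220]=0;m[310:]=0;m[:,:540]=0
    mo=cv2.moments(m,True); C.append((mo['m10']/mo['m00'],mo['m01']/mo['m00'])); print(n,C[-1],mo['m00'])
print("blue tag",tri(*C))
print("yellow tag",tri((273,56),(426,131)), "hook",tri((541,50),(601,226)))
print("orange jar",ray("top",[[272.9,316.7]],.109))
for a,b in [((308,287),(250,330))]: pass
cv2.imwrite("pics/c1.png",np.vstack([cv2.resize(im[0:130,300:600],(780,338),interpolation=2),]))
```

```text
Traceback (most recent call last):
ZeroDivisionError: float division by zero
```

Run:
```python
from h import *
def tri(a,b):
    L=[]
    for n,uv in(("top",a),("scene",b)):
        K,d,P=KD(n); p=cv2.undistortPoints(np.float64(uv).reshape(1,1,2),K,d).ravel(); v=P[:3,:3]@[*p,1]; L.append((P[:3,3],v/np.linalg.norm(v)))
    A=sum(np.eye(3)-np.outer(v,v) for o,v in L); b=sum((np.eye(3)-np.outer(v,v))@o for o,v in L)
    x=np.linalg.solve(A,b); return x.round(3),[np.linalg.norm(np.cross(x-o,v)).round(4) for o,v in L]
print("blue tag",tri((518,71),(582,263)),"yellow tag",tri((273,56),(426,131)),"hook",tri((545,47),(601,228)))
print("orange jar",ray("top",[[272.9,316.7]],.109))
for z in(0,.05,.1,.2):print(z,ray("top",[[300,102]],z)[0,0].round(3))
```

```text
blue tag (array([ 0.795, -0.274,  0.146]), [np.float64(0.0028), np.float64(0.0028)]) yellow tag (array([0.798, 0.077, 0.176]), [np.float64(0.0023), np.float64(0.0023)]) hook (array([ 0.795, -0.278,  0.213]), [np.float64(0.0005), np.float64(0.0005)])
orange jar [[0.44226089 0.07726822 0.109     ]]
0 0.798
0.05 0.779
0.1 0.761
0.2 0.723
```

```bash
python3 -m handwheel '[[3,4.5,0,0.151,0],[3,4.5,0,0.151,0],[3,4.5,0,0.151,0],[3,4.5,0,0.151,0],[3,4.5,0,0.151,0],[3,4.5,0,0.151,0],[3,4.5,0,0.151,0],[3,4.5,0,0.151,0],[3,4.5,0,0.151,0],[0,0,0,0,0]]' 30
cat > s.py <<'E'
from plant import readout
import numpy as np
from scipy.spatial.transform import Rotation as R
s=readout.read_state(); r=R.from_rotvec(s["orientation"]).as_matrix()
print("t",round(s["t"],2),"tcp cm",(s["tool_pos"]*100).round(2),"grip yaw",np.arctan2(r[1,1],r[0,1]).round(3),"zdir",r[:,2].round(3),"q",s["q"].round(2),"F",s["force"].round(1),"open",(s["opening"]*1e3).round(1),"gf",s["gripper_force"])
E
python3 s.py
```

```text
t: 1.35
tool_pos: [0.4678, -0.1589, 0.4043]
orientation: [-2.074, -2.359, -0.001]
force: [-0.2, 0.5, 0.2]
opening: 0.0927
gripper_force: 0.0Traceback (most recent call last):
  File "s.py", line 5, in <module>
    print("t",round(s["t"],2),"tcp cm",(s["tool_pos"]*100).round(2),"grip yaw",np.arctan2(r[1,1],r[0,1]).round(3),"zdir",r[:,2].round(3),"q",s["q"].round(2),"F",s["force"].round(1),"open",(s["opening"]*1e3).round(1),"gf",s["gripper_force"])
                                                                                                                                                                                            ^^^^^^^^^^^^^^^^^^^^^^^^
AttributeError: 'float' object has no attribute 'round'
```

```bash
sed -i 's/(s\["opening"\]\*1e3).round(1)/round(s["opening"]*1e3,1)/' s.py; python3 -m handwheel '[[0,-0.5,-4,0,0],[0,0,-5,0,0],[0,0,-5,0,0],[0,0,-2.5,0,0],[0,0,-1.2,0,0],[0,0,0,0,0],[0,0,0,0,1],[0,0,0,0,1],[0,0,0,0,1],[0,0,0,0,1]]' 30;  python3 s.py
```

```text
t: 2.6
tool_pos: [0.467, -0.1669, 0.2284]
orientation: [2.081, 2.352, 0.001]
force: [1.2, -0.2, 2.7]
opening: 0.0599
gripper_force: 30.0
t 2.6 tcp cm [ 46.7  -16.69  22.84] grip yaw 0.122 zdir [ 0.001 -0.001 -1.   ] q [-0.45  0.01  1.95  0.    1.18 -0.57] F [ 1.2 -0.2  2.7] open 59.9 gf 30.001746118068695
```

```bash
python3 -m handwheel '[[0,0,2,0,1],[0,0,4,0,1],[0,0,4,0,1],[0,0,1,0,1],[3,3.4,0,0,1],[3,3.4,0,0,1],[3,3.4,0,0,1],[3,3.4,0,0,1],[2.9,3.3,0,0,1],[2.9,3.3,0,0,1]]' 30; python3 -m handwheel '[[0,0,0,0,1],[0,0,0,0,1],[0,0,0,0,1]]'; python3 s.py
```

```text
t: 3.85
tool_pos: [0.6449, 0.0364, 0.335]
orientation: [-2.08, -2.351, 0.003]
force: [1.2, -0.3, -2.2]
opening: 0.0597
gripper_force: 30.0
t: 4.22
tool_pos: [0.644, 0.0343, 0.3369]
orientation: [-2.082, -2.351, 0.002]
force: [0.6, 0.2, -3.1]
opening: 0.0595
gripper_force: 30.0
t 4.22 tcp cm [64.4   3.43 33.69] grip yaw 0.121 zdir [-0.001 -0.    -1.   ] q [-0.03  0.29  1.43 -0.    1.42 -0.15] F [ 0.6  0.2 -3.1] open 59.5 gf 29.99861866235733
```

```bash
python3 -m handwheel '[[0.1,0.1,-3,0,1],[0,0,-4,0,1],[0,0,-2.5,0,1],[0,0,-1,0,1],[0,0,-0.5,0,1],[0,0,-0.2,0,1],[0,0,-0.1,0,1],[0,0,0,0,1],[0,0,0,0,1]]'; python3 s.py
```

```text
t: 5.35
tool_pos: [0.6458, 0.0362, 0.2252]
orientation: [2.081, 2.352, 0.001]
force: [0.1, -0.0, -3.1]
opening: 0.0597
gripper_force: 30.0
t 5.35 tcp cm [64.58  3.62 22.52] grip yaw 0.122 zdir [ 0.001  0.    -1.   ] q [-0.02  0.4   1.51  0.    1.23 -0.15] F [ 0.1 -0.  -3.1] open 59.7 gf 29.998799264431
```

```bash
python3 -m handwheel '[[-0.1,-0.1,-0.1,0,1],[0,0,-0.1,0,1],[0,0,0,0,1],[0,0,0,0,1]]';python3 -m handwheel '[[0,0,0,0,0.3],[0,0,0,0,0],[0,0,0,0,0],[0,0,2,0,0],[0,0,4,0,0],[0,0,5,0,0],[-4,0,4,0,0],[-6,-3,0,0,0],[-5,-5,0,0,0],[-4,-4,0,0,0]]'; python3 s.py
```

```text
t: 5.85
tool_pos: [0.6446, 0.0351, 0.2227]
orientation: [-2.082, -2.353, 0.0]
force: [-0.3, -0.1, -3.0]
opening: 0.0594
gripper_force: 30.0
t: 7.1
tool_pos: [0.463, -0.0778, 0.3746]
orientation: [2.079, 2.352, 0.001]
force: [-0.1, -1.2, 0.7]
opening: 0.0931
gripper_force: 0.0
t 7.1 tcp cm [46.3  -7.78 37.46] grip yaw 0.123 zdir [ 0.003 -0.001 -1.   ] q [-0.28 -0.22  1.88 -0.    1.48 -0.4 ] F [-0.1 -1.2  0.7] open 93.1 gf 0.0
```

```bash
python3 - <<'E'
from h import *
a=read_camera("top")[:,:,::-1];b=read_camera("scene")[:,:,::-1]
cv2.imwrite("pics/top1.png",a)
cv2.imwrite("pics/v1.png",np.hstack([cv2.resize(a,(400,300)),cv2.resize(b,(400,300))]))
E
python3 s.py
```

```text
t 7.2 tcp cm [46.17 -7.96 37.42] grip yaw 0.119 zdir [ 0.001 -0.002 -1.   ] q [-0.28 -0.22  1.88 -0.    1.48 -0.4 ] F [-0.   0.3  0.3] open 93.0 gf 0.0
```

View pics/v1.png

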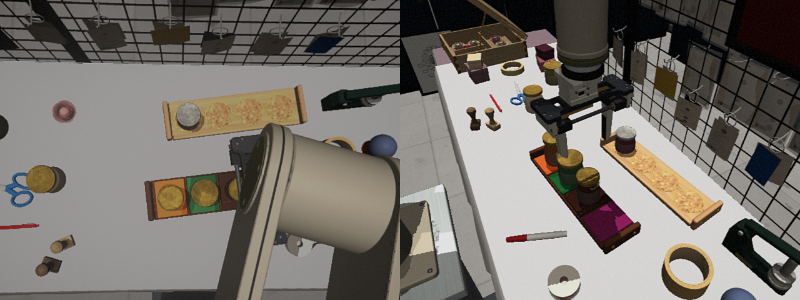

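The plum jar stands on the leftmost disc, lid at about top-view pixel (301,186), upright; the other jars are undisturbed.

```bash
cat > lid.py <<'E'
from h import *
def lid(im,c,z,r):
    big=cv2.resize(cv2.GaussianBlur(im,(3,3),0),None,fx=4,fy=4,interpolation=cv2.INTER_CUBIC).astype(np.float32); c=np.array(c,float)
    for _ in range(5):
        pts=[]
        for a in np.linspace(0,2*np.pi,120,endpoint=False):
            rr=np.arange(r-4,r+4,.25); P=((c+rr[:,None]*[np.cos(a),np.sin(a)])*4+1.5).astype(np.float32)
            s=cv2.remap(big,P[:,:1],P[:,1:],1)[:,0]; e=np.abs(s[4:]-s[:-4]).sum(1)
            pts.append(c+rr[2+e.argmax()]*np.array([np.cos(a),np.sin(a)]))
        W=ray("top",pts,z)[:,:2]; k=np.ones(len(W),bool)
        for _ in range(6):
            A=np.c_[2*W,np.ones(len(W))]; s=np.linalg.lstsq(A[k],(W[k]**2).sum(1),rcond=None)[0]
            R=np.sqrt(s[2]+s[:2]@s[:2]); e=abs(np.hypot(*(W-s[:2]).T)-R); k=e<max(.0015,1.5*np.median(e))
        c=proj("top",[s[0],s[1],z])[0]
    return s[:2].round(4),R.round(4),int(k.sum()),c.round(1)
E
python3 - <<'E'
from lid import *
im=cv2.imread("pics/top1.png"); print("want .6444 .0377", lid(im,(301,186),.078,19.5))
E
python3 -m handwheel '[[0.1,-0.3,-4,0,0],[0,0,-5,0,0],[0,0,-3.5,0,0],[0,0,-1.5,0,0],[0,0,-0.7,0,0],[0,0,0,0,0],[0,0,0,0,1],[0,0,0,0,1],[0,0,0,0,1],[0,0,0,0,1]]' 30;  python3 s.py
```

```text
want .6444 .0377 (array([0.6425, 0.0378]), np.float64(0.0288), 110, array([300.8, 182.8]))
t: 8.45
tool_pos: [0.4654, -0.0801, 0.2259]
orientation: [-2.082, -2.353, 0.001]
force: [-2.4, 0.5, 1.6]
opening: 0.0577
gripper_force: 1.4
t 8.45 tcp cm [46.54 -8.01 22.59] grip yaw 0.122 zdir [-0. -0. -1.] q [-0.28 -0.05  2.01 -0.    1.18 -0.4 ] F [-2.4  0.5  1.6] open 57.7 gf 1.385282501578331
```

```bash
python3 -m handwheel '[[0,0,0,0,1],[0,0,0,0,1]]';  python3 s.py
```

```text
t: 8.7
tool_pos: [0.4653, -0.0801, 0.2258]
orientation: [-2.082, -2.352, 0.001]
force: [-4.6, -0.5, 5.1]
opening: 0.0554
gripper_force: 30.0
t 8.7 tcp cm [46.53 -8.01 22.58] grip yaw 0.122 zdir [-0.001 -0.    -1.   ] q [-0.28 -0.05  2.01 -0.    1.18 -0.4 ] F [-4.6 -0.5  5.1] open 55.4 gf 30.000995099544525
```

```bash
python3 -m handwheel '[[0,0,2,0,1],[0,0,4,0,1],[0,0,4,0,1],[0,0,1,0,1],[3,0.7,0,0,1],[3.5,0.7,0,0,1],[3.5,0.7,0,0,1],[3.5,0.7,0,0,1],[3.5,0.7,0,0,1],[2,0.5,0,0,1]]' 30; python3 -m handwheel '[[0,0,0,0,1],[0,0,0,0,1],[0,0,0,0,1]]'; python3 s.py
```

```text
t: 9.95
tool_pos: [0.6564, -0.0395, 0.3326]
orientation: [-2.08, -2.351, 0.002]
force: [-0.3, -0.4, -3.2]
opening: 0.0557
gripper_force: 30.0
t: 10.32
tool_pos: [0.6548, -0.0403, 0.3353]
orientation: [-2.082, -2.352, 0.001]
force: [0.2, 0.1, -2.9]
opening: 0.0553
gripper_force: 30.0
t 10.32 tcp cm [65.48 -4.03 33.53] grip yaw 0.122 zdir [-0.001  0.    -1.   ] q [-0.14  0.32  1.4  -0.    1.42 -0.26] F [ 0.2  0.1 -2.9] open 55.3 gf 29.999026358127594
```

```bash
python3 -m handwheel '[[0.2,0,-3,0,1],[0,0,-4,0,1],[0,0,-2.5,0,1],[0,0,-1,0,1],[0,0,-0.5,0,1],[0,0,-0.3,0,1],[0,0,0,0,1],[0,0,0,0,1]]'; python3 s.py
```

```text
t: 11.32
tool_pos: [0.6579, -0.0401, 0.2237]
orientation: [2.081, 2.352, 0.001]
force: [0.1, -0.8, -2.8]
opening: 0.0557
gripper_force: 30.0
t 11.32 tcp cm [65.79 -4.01 22.37] grip yaw 0.122 zdir [ 0.001 -0.    -1.   ] q [-0.14  0.43  1.47  0.    1.24 -0.26] F [ 0.1 -0.8 -2.8] open 55.7 gf 29.998988807201385
```

```bash
python3 -m handwheel '[[-0.1,-0.1,-0.1,0,1],[0,0,-0.1,0,1],[0,0,-0.1,0,1],[0,0,0,0,1],[0,0,0,0,1]]'; python3 s.py
```

```text
t: 11.95
tool_pos: [0.6565, -0.041, 0.2199]
orientation: [2.082, 2.353, -0.0]
force: [-1.4, -0.3, -0.6]
opening: 0.056
gripper_force: 30.0
t 11.95 tcp cm [65.65 -4.1  21.99] grip yaw 0.122 zdir [-0. -0. -1.] q [-0.14  0.43  1.48 -0.    1.23 -0.26] F [-1.4 -0.3 -0.6] open 56.0 gf 29.99987304210663
```

```bash
python3 -m handwheel '[[0,0,0,0,0.3],[0,0,0,0,0],[0,0,0,0,0],[0,0,3,0,0],[0,0,4,0,0],[0,0,5,0,0],[-3.5,0,2,0,0],[-3.5,0.5,0,0,0],[-3.5,1,0,0,0],[-3.5,1,0,0,0]]'; python3 -m handwheel '[[-3.5,1,0,0,0],[-2.6,0.5,0,0,0],[0,0,0,0,0],[0,0,0,0,0]]';  python3 s.py;  python3 - <<'E'
from lid import *
a=read_camera("top")[:,:,::-1]; cv2.imwrite("pics/top2.png",a)
p=proj("top",[.6553,-.0433,.096])[0]; print(p); print("want .6553 -.0433", lid(a.copy(),p,.096,19))
E
```

```text
t: 13.2
tool_pos: [0.5154, -0.0158, 0.36]
orientation: [2.082, 2.352, 0.001]
force: [-0.2, 0.1, 0.4]
opening: 0.0925
gripper_force: 0.0
t: 13.7
tool_pos: [0.4561, -0.0012, 0.3602]
orientation: [2.081, 2.352, 0.001]
force: [-0.2, 0.8, 0.2]
opening: 0.0935
gripper_force: 0.0
t 13.7 tcp cm [45.61 -0.12 36.02] grip yaw 0.122 zdir [ 0.001 -0.    -1.   ] q [-0.12 -0.25  1.93 -0.    1.45 -0.24] F [-0.2  0.8  0.2] open 93.5 gf 0.0
[355.43940112 172.29800759]
want .6553 -.0433 (array([ 0.6558, -0.043 ]), np.float64(0.0271), 114, array([355.2, 172. ]))
```

View pics/top2.png

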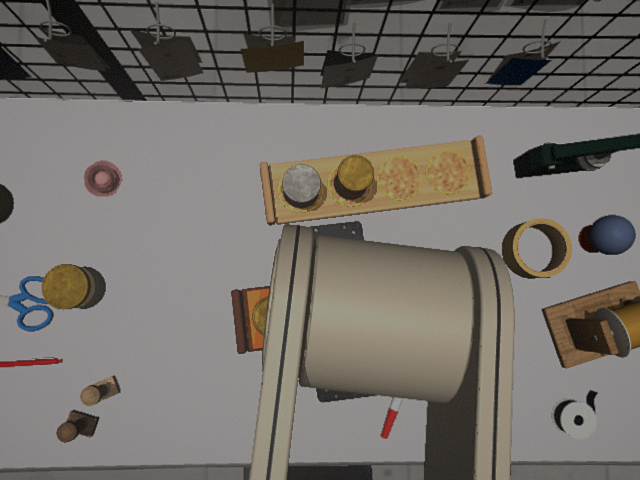

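Brown stands centred on disc 2, lid (355,172), and plum is on disc 1, lid (301,186).

```bash
python3 - <<'E'
from lid import *
a=cv2.imread("pics/top2.png"); print(proj("top",[.6444,.0377,.078]))
for c in((301,186),(301,184)): print(lid(a,c,.078,19.5))
E
python3 -m handwheel '[[0,0,-4,0,0],[0,0,-5,0,0],[0,0,-2.5,0,0],[0,0,-1.2,0,0],[0,0,-0.7,0,0],[0,0,0,0,0],[0,0,0,0,1],[0,0,0,0,1],[0,0,0,0,1],[0,0,0,0,1]]' 30; python3 -m handwheel '[[0,0,0,0,1]]'; python3 s.py
```

```text
[[300.85916365 181.60632715]]
(array([0.6425, 0.0379]), np.float64(0.0287), 105, array([300.7, 182.9]))
(array([0.6425, 0.0378]), np.float64(0.0288), 108, array([300.8, 182.8]))
t: 15.0
tool_pos: [0.4557, -0.001, 0.2262]
orientation: [2.081, 2.352, 0.0]
force: [-0.4, -0.9, 3.6]
opening: 0.0653
gripper_force: 30.0
t: 15.12
tool_pos: [0.4557, -0.0011, 0.2262]
orientation: [2.082, 2.352, 0.0]
force: [-2.4, 0.1, 5.3]
opening: 0.0656
gripper_force: 30.0
t 15.12 tcp cm [45.57 -0.11 22.62] grip yaw 0.122 zdir [ 0. -0. -1.] q [-0.11 -0.1   2.06 -0.    1.18 -0.24] F [-2.4  0.1  5.3] open 65.6 gf 30.000957548618317
```

```bash
python3 -m handwheel '[[0,0,2,0,1],[0,0,4,0,1],[0,0,4,0,1],[0,0,1,0,1],[3,-1.8,0,0,1],[3.7,-2.1,0,0,1],[3.7,-2.1,0,0,1],[3.7,-2.1,0,0,1],[3.7,-2.1,0,0,1],[3.4,-2.2,0,0,1]]' 30; python3 -m handwheel '[[0,0,0,0,1],[0,0,0,0,1],[0,0,0,0,1]]'; python3 s.py
```

```text
t: 16.38
tool_pos: [0.6682, -0.1256, 0.3328]
orientation: [-2.08, -2.351, 0.002]
force: [0.6, -0.6, -2.3]
opening: 0.0657
gripper_force: 30.0
t: 16.75
tool_pos: [0.6668, -0.1244, 0.3352]
orientation: [-2.081, -2.353, 0.001]
force: [0.1, 0.4, -3.6]
opening: 0.066
gripper_force: 30.0
t 16.75 tcp cm [ 66.68 -12.44  33.52] grip yaw 0.122 zdir [-0.001  0.    -1.   ] q [-0.26  0.38  1.33  0.    1.44 -0.38] F [ 0.1  0.4 -3.6] open 66.0 gf 29.999647736549377
```

```bash
python3 -m handwheel '[[0.1,0,-3,0,1],[0,0,-4,0,1],[0,0,-2.5,0,1],[0,0,-1,0,1],[0,0,-0.5,0,1],[0,0,-0.3,0,1],[0,0,-0.1,0,1],[0,0,-0.1,0,1],[0,0,0,0,1],[0,0,0,0,1]]'; python3 s.py
```

```text
t: 18.0
tool_pos: [0.6686, -0.1251, 0.2209]
orientation: [2.082, 2.353, 0.0]
force: [0.1, -0.0, -2.5]
opening: 0.0655
gripper_force: 30.0
t 18.0 tcp cm [ 66.86 -12.51  22.09] grip yaw 0.122 zdir [ 0. -0. -1.] q [-0.26  0.49  1.41 -0.    1.25 -0.38] F [ 0.1 -0.  -2.5] open 65.5 gf 29.999635219573975
```

```bash
python3 -m handwheel '[[-0.1,0,-0.1,0,1],[0,0,0,0,1],[0,0,0,0,0.2],[0,0,0,0,0],[0,0,0,0,0],[0,0,3,0,0],[0,0,4,0,0],[0,0,5,0,0],[-2,0,3,0,0],[-3.5,2,0,0,0]]'; python3 -m handwheel '[[-3.5,3.5,0,0,0],[-3.5,3.5,0,0,0],[-3.5,3.5,0,0,0],[-3.5,3.5,0,0,0],[-2.8,4.2,0,0,0],[0,0,0,0,0],[0,0,0,0,0]]';  python3 s.py;  python3 - <<'E'
from lid import *
a=read_camera("top")[:,:,::-1].copy(); cv2.imwrite("pics/top3.png",a)
p=proj("top",[.6663,-.1246,.088])[0]; print("want .6663 -.1246", lid(a,p,.088,22))
E
```

```text
t: 19.25
tool_pos: [0.6132, -0.106, 0.374]
orientation: [2.079, 2.346, 0.005]
force: [0.1, -0.1, -0.4]
opening: 0.093
gripper_force: 0.0
t: 20.12
tool_pos: [0.4447, 0.0769, 0.3701]
orientation: [2.08, 2.353, 0.001]
force: [0.6, 0.5, -1.3]
opening: 0.0929
gripper_force: 0.0
t 20.12 tcp cm [44.47  7.69 37.01] grip yaw 0.123 zdir [ 0.001 -0.    -1.   ] q [ 0.06 -0.27  1.93 -0.    1.48 -0.07] F [ 0.6  0.5 -1.3] open 92.9 gf 0.0
want .6663 -.1246 (array([ 0.6668, -0.1245]), np.float64(0.032), 105, array([408.2, 166.6]))
```

View pics/top3.png

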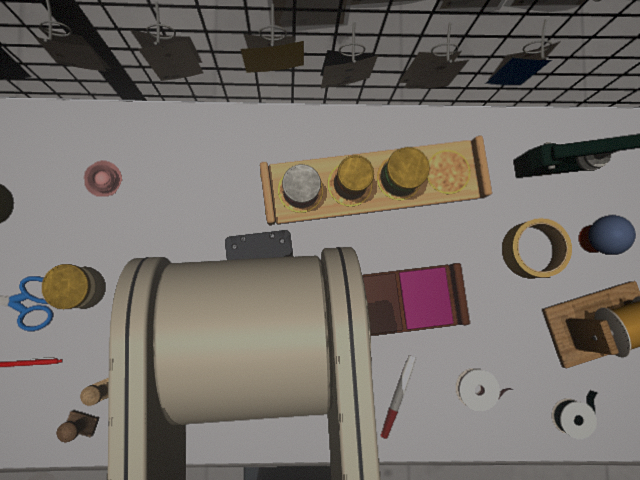

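Green stands centred on disc 3, lid (408,167). The tool is now above orange, so I'll grasp it.

```bash
python3 -m handwheel '[[0,0,-4,0,0],[0,0,-5,0,0],[0,0,-3.5,0,0],[0,0,-1.2,0,0],[0,0,-0.7,0,0],[0,0,0,0,0],[0,0,0,0,1],[0,0,0,0,1],[0,0,0,0,1],[0,0,0,0,1]]' 30; python3 -m handwheel '[[0,0,0,0,1]]'; python3 s.py
```

```text
t: 21.42
tool_pos: [0.4445, 0.077, 0.226]
orientation: [2.082, 2.353, 0.0]
force: [-0.5, 0.4, 2.6]
opening: 0.0594
gripper_force: 30.0
t: 21.55
tool_pos: [0.4445, 0.077, 0.226]
orientation: [2.082, 2.353, 0.0]
force: [-2.5, 0.1, 3.3]
opening: 0.0598
gripper_force: 30.0
t 21.55 tcp cm [44.45  7.7  22.6 ] grip yaw 0.122 zdir [ 0.  0. -1.] q [ 0.06 -0.11  2.07  0.    1.18 -0.06] F [-2.5  0.1  3.3] open 59.8 gf 30.00060349702835
```

```bash
python3 -m handwheel '[[0,0,2,0,1],[0,0,4,0,1],[0,0,4,0,1],[0,0,1,0,1],[2.5,-3,0,0,1],[2.5,-3,0,0,1],[2.5,-3,0,0,1],[2.5,-3,0,0,1],[2.5,-3,0,0,1],[2.5,-3,0,0,1]]' 30; python3 -m handwheel '[[2.5,-3,0,0,1],[2.5,-3,0,0,1],[2,-2.5,0,0,1],[1.4,-1.8,0,0,1],[0,0,0,0,1],[0,0,0,0,1],[0,0,0,0,1]]'; python3 s.py
```

```text
t: 22.8
tool_pos: [0.5947, -0.104, 0.333]
orientation: [-2.08, -2.351, 0.002]
force: [0.7, 0.2, -2.6]
opening: 0.0597
gripper_force: 30.0
t: 23.68
tool_pos: [0.6781, -0.2051, 0.3352]
orientation: [-2.08, -2.353, 0.0]
force: [0.2, -0.2, -2.2]
opening: 0.0598
gripper_force: 30.0
t 23.68 tcp cm [ 67.81 -20.51  33.52] grip yaw 0.123 zdir [-0.001  0.001 -1.   ] q [-0.37  0.46  1.22  0.    1.46 -0.49] F [ 0.2 -0.2 -2.2] open 59.8 gf 29.999608397483826
```

```bash
python3 -m handwheel '[[0,0,-3,0,1],[0,0,-4,0,1],[0,0,-2.5,0,1],[0,0,-1,0,1],[0,0,-0.5,0,1],[0,0,-0.3,0,1],[0,0,-0.1,0,1],[0,0,-0.1,0,1],[0,0,0,0,1],[0,0,0,0,1]]'; python3 s.py
```

```text
t: 24.92
tool_pos: [0.6786, -0.2061, 0.2209]
orientation: [2.082, 2.353, 0.0]
force: [-0.7, 0.4, -2.1]
opening: 0.0596
gripper_force: 30.0
t 24.93 tcp cm [ 67.86 -20.61  22.09] grip yaw 0.122 zdir [ 0. -0. -1.] q [-0.37  0.56  1.31  0.    1.28 -0.49] F [-0.7  0.4 -2.1] open 59.6 gf 29.999603033065796
```

```bash
python3 -m handwheel '[[0,0,-0.1,0,1],[0,0,0,0,1],[0,0,0,0,0.2],[0,0,0,0,0],[0,0,0,0,0],[0,0,3,0,0],[0,0,4,0,0],[0,0,5,0,0],[-2,0,3,0,0],[-3.5,-1,0,0,0]]'; python3 -m handwheel '[[-3.5,-3.5,0,0,0],[-3.5,-3.5,0,0,0],[-3.5,-3.5,0,0,0],[0,-3.5,0,0,0],[0,0,0,0,0],[0,0,0,0,0]]';  python3 s.py;  python3 - <<'E'
from lid import *
a=read_camera("top")[:,:,::-1].copy(); b=read_camera("scene")[:,:,::-1]
cv2.imwrite("pics/v4.png",np.hstack([cv2.resize(a,(400,300)),cv2.resize(b,(400,300))]))
for n,x,y,h,r in(("plum",.6444,.0377,.060,19.5),("brown",.6553,-.0433,.078,19),("green",.6663,-.1246,.07,22),("orange",.6773,-.2056,.085,20.5)):
    print(n,x,y,lid(a,proj("top",[x,y,h+.018])[0],h+.018,r))
E
```

```text
t: 26.18
tool_pos: [0.6244, -0.2158, 0.3743]
orientation: [2.075, 2.349, 0.004]
force: [-0.3, -0.5, 0.4]
opening: 0.0929
gripper_force: 0.0
t: 26.92
tool_pos: [0.5186, -0.3557, 0.3697]
orientation: [-2.082, -2.352, -0.001]
force: [-0.6, -0.1, 0.1]
opening: 0.093
gripper_force: 0.0
t 26.93 tcp cm [ 51.86 -35.57  36.97] grip yaw 0.122 zdir [ 0.  0. -1.] q [-0.68  0.23  1.45  0.    1.47 -0.8 ] F [-0.6 -0.1  0.1] open 93.0 gf 0.0
plum 0.6444 0.0377 (array([0.6424, 0.038 ]), np.float64(0.0286), 105, array([300.7, 182.9]))
brown 0.6553 -0.0433 (array([ 0.6558, -0.0429]), np.float64(0.0271), 113, array([355.2, 172. ]))
green 0.6663 -0.1246 (array([ 0.6669, -0.1242]), np.float64(0.0319), 96, array([408. , 166.6]))
orange 0.6773 -0.2056 (array([ 0.6772, -0.2042]), np.float64(0.0288), 95, array([463.5, 157.8]))
```

View pics/v4.png

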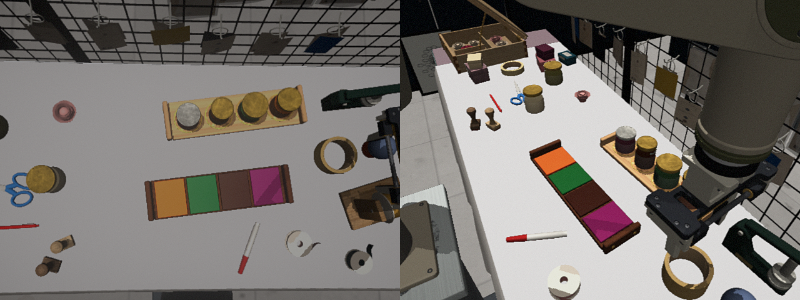

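All four jars stand on their discs, left to right plum, brown, green, orange, each within about 2 mm of centre, and the arm is clear.

```bash
python3 -c "
from plant import job
print(job.close_job())"
```

```text
the job is handed in; nothing more can be done
None
```

The job is handed in: the four jars stand upright on the display discs in reversed order (plum, brown, green, orange from the robot's left), each measured within about 2 mm of its disc's centre, at about 27 s on the robot's clock.

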